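Close the bench caliper on a packed tea box

TASK

Measure the red slide box: pick it up, lay it flat on the bed of the bench caliper lengthwise between the two jaws and let go, then bring the sliding jaw up by its orange thumb fin until the box sits snugly between both jaws. Close it gently, so that the jaw is never forced out of square, then let go and leave the box held lightly between both jaws. Leave the green and blue boxes where they are.

Things in the scene. Friction and masses are not known exactly. Their poses are not given: they have to be found in the camera images.
- redbox: the red rigid slide box to be measured: a red sleeve 96 (along its x) x 44 (y) x 36 mm (z), brass-coloured plate on top, a black inner tray glued in it that stands out of the +x end by 2 to 20 mm (differs from box to box and is not measured). About 0.19 kg (it varies by about a third). Origin: centre of the sleeve's underside; z up. Starts lying flat on the bench; either end may face either jaw
- greenbox: a like slide box in green; leave it where it is; same size and origin
- bluebox: a like slide box in blue; leave it where it is; same size and origin
- gauge: the bench caliper, fixed to the bench: a grey bed 160 (x, from -75 to +85) x 280 mm (y), top 12 mm above the bench. Origin: on the bench under the bed; its y runs along the beam from the sliding jaw to the fixed jaw, x from the jaws' free ends to the beam, z up. The steel beam lies along y at x = +65 mm (57 to 73), top at z = 32 mm, with end blocks at y = +-129 mm, top at z = 36 mm
- anvil: the fixed jaw, same frame as gauge: its measuring face is the plane y = +115 mm of the caliper, from x = -60 to +58 mm, z = 12 to 50 mm
- lane (a point): point on top of the bed (caliper frame x -25, y +30, z 12 mm), in the middle of the place where the box is to lie lengthwise along y; fingers up to 57 mm out to either side in x clear the beam
- carriage (a joint): travel of the sliding jaw's carriage towards the fixed jaw, in m: at 0 the jaws are 170 mm apart, at q they are 170 mm - q apart; the end stop is at 120 mm. Its drag is about 4 N and it stays where it is left
- fin (a point): centre to grip of the orange thumb fin on the carriage: fin 24 (x) x 12 (y) x 34 mm high, from z = 40 to 75 mm; the point is at z = 62 mm, 13 mm below its top, 22 mm above the carriage's block. The fin is at x = +65 mm of the caliper and 22.5 mm behind (-y) the sliding jaw's face. The block below it is 34 x 45 mm
- jaw: sliding steel jaw, 105 mm long (along its -x), 12 mm thick, z = 14 to 50 mm; measuring face at its y = 0. Origin at its root on the bench's level (caliper x = +45 mm), sprung on the carriage about z (25 N m/rad, square when unloaded): a box in mid-lane bends it about 0.002 rad per newton. 5 N on the box (carriage drag comes on top) is a good closing pressure; at 9 N (0.018 rad) it is forced

How it is judged:
On the way, in this order (a step that is already met when the one before it is completed fails the run):
1. the red box lies flat on the caliper's bed, lengthwise between the jaws, let go (z of redbox in the frame of gauge between 0.008 and 0.016 m and x of redbox in the frame of gauge between -0.05 and -0.003 m and y of redbox in the frame of gauge between -0.04 and 0.1 m and angle between redbox's own z axis and vertical below 0.04 rad and angle between the x axis of redbox and the y axis of gauge, either way round below 0.2 rad and contact force between redbox and the fingers below 0.05 N and linear speed of redbox below 0.02 m/s), for 0.2 s.
2. the sliding jaw presses the box against the fixed jaw: at least 2 N on both jaws (z of redbox in the frame of gauge between 0.008 and 0.016 m and x of redbox in the frame of gauge between -0.05 and -0.003 m and y of redbox in the frame of gauge between -0.04 and 0.1 m and angle between redbox's own z axis and vertical below 0.04 rad and contact force between each of jaw, anvil and redbox above 2 N), for 0.3 s.
At the end, for the whole second after the job is handed in: the red box lies flat (within 0.04 rad) on the caliper's bed in the lane (its middle within about 23 mm of the lane's middle line), square to the jaws within 0.04 rad, at rest and still in contact with both jaws (over 0.5 N on each), the sliding jaw square within 0.016 rad (z of redbox in the frame of gauge between 0.008 and 0.016 m and x of redbox in the frame of gauge between -0.05 and -0.003 m and y of redbox in the frame of gauge between -0.04 and 0.1 m and angle between redbox's own z axis and vertical below 0.04 rad and angle between the x axis of redbox and the y axis of gauge, either way round below 0.04 rad and contact force between each of jaw, anvil and redbox above 0.5 N and angle between the x axis of jaw and the x axis of gauge, either way round below 0.016 rad and linear speed of redbox below 0.01 m/s); the robot touches nothing.
It fails at once if the red box is dropped (falls free at over 0.7 m/s, as from 25 mm) instead of laid (linear speed of redbox above 0.7 m/s and contact force between redbox and the fingers below 0.05 N).
It fails at once if the fingers push the sliding jaw itself with over 5 N instead of its fin (contact force between the fingers and jaw above 5 N).
It fails at once if the sliding jaw is forced out of square by more than 0.018 rad (angle between the x axis of jaw and the x axis of gauge, either way round above 0.018 rad).
It fails at once if more than 15 N between a jaw and the box (contact force between any of jaw, anvil and redbox above 15 N).
It fails at once if the green or the blue box is moved by more than 15 mm (distance of any of greenbox, bluebox from where it was at the start of the episode above 0.015 m).
It also fails if it takes over 64 s, if anything falls off the work surface, if the arm or the gripper's body presses on something with over 40 N, if the wrist force passes 120 N, or if a joint passes its speed limit or range.

ROBOT

A 6-joint arm with a two-finger parallel gripper is mounted at the origin on the work surface. World frame = base frame: x ahead of the robot, y to its left, z up, the work surface at z = 0. Lengths are in m, angles in rad, forces in N, time in s.
With the tool pointing down it reaches from about 0.325 to 0.925 m from the base axis. Payload 3.1 kg.
Tool frame: the origin (TCP) lies midway between the tips of the shut fingers; the grasp point (between the pads) lies 19 mm behind it; z points along the fingers, y is the line along which they close (so a half turn about z gives the same grasp; the last joint's range is limited). The gripper opens to 85 mm and grips with 20 to 120 N. Pads are 22 mm wide; open, the fingers measure 114 mm over their backs; the gripper's body (76 mm by 85 mm) begins 54 mm behind the grasp point. The pads swing forward as they close: fully open they stand 13 mm farther back than shut.
Start: joints at [-1.401, 0.217, 1.613, -0, 1.311, -0.112], TCP at [0.174, -0.6, 0.231] pointing down, gripper open.
Joint ranges: [-2.75, 2.75], [-0.78, 2.1], [0.31, 2.55], [-1.13, 4.27], [0.13, 2.63], [-2.58, 2.58]. Speed limits (rad/s): [2.79, 2.79, 3.14, 3.14, 3.14, 3.14].

INTERFACE

Orientations are given as a rotation vector (axis times angle).
In Python, from rig import * gives the robot as it stands. The module is installed in compiled form; this text tells all that it offers.
- The arm moves only by the tool step_arm, never from a script. Its arguments are lists of equal length, an entry for each row: "xyz": the shift along the tool's x, y, z normalised to -1 to 1, where 1 is 0.04 m, a list of three; "turn": the turn, a rotation vector about the tool's x, y, z normalised to -1 to 1, where 1 is 5 degrees, a list of three; "claw": the opening, from 0 (shut) to 1 (fully open). A call has 1 to 8 rows; each row shifts and turns the commanded pose from where the row before left it, along the tool's axes as they then stand; what a row does not reach is not made up. A row lasts 1/10 s, in which the tool goes at most 50 mm and 8.59 degrees, less where a joint would pass 70% of its speed; a pose out of reach is approached as far as the arm can. A call with a number of a shift or a turn outside -1 to 1 is refused whole. A call with a gripper value outside its range is refused whole. The fingers move at their own pace and stop on an object; "force" is the grip in N (left out, the last holds). Time passes only in rows, so rows that do not move let the fingers close. It gives the time, the measured TCP pose, the force, the opening and the grip force at its end, in the units of the state.
- read_state(): the state, without advancing time (a new reading comes with each control period).
- get_image(name): name is "side" or "top" or "wrist"; returns (picture, depth): 420x560x3 uint8, red, green, blue; 420x560 float32, m along the optical axis (not along the pixel's ray), 0 where there is no reading.
- camera_params(name): a dict with "intrinsics" (3x3 intrinsics, pixels), "rvec" (rotation vector, rad) and "tvec" (3), from world to camera coordinates, as OpenCV has them; the wrist camera has in their place "T_tool_cam" (4x4, takes a point from camera to tool coordinates, whose origin is the TCP and whose axes are the flange's). Camera axes: x right, y down, z forward; pixel columns grow to the right and rows downward; lengths in m; the calibration is good to about 2 mm. The wrist camera is an equidistant fisheye: a pixel r from the principal point sees the ray r / f radians off the axis. A picture is of the moment at which its call begins: read the wrist's pose just before it. camera_params takes no time and is no camera call.
- finish_job(): hands the job in; it is judged then, once.
The state is a dict: "time": time; "joint_pos": joint angles; "joint_vel": joint speeds; "tau": joint torques, N m; "eef_pos": TCP position; "eef_rot": TCP orientation; "wrist_force": force on the tool from outside, world axes, zero at the start; "wrist_torque": the same for the moment, N m; "width": finger opening in m; "grasp_force": force on a finger pad.
Only numpy, scipy, OpenCV 4.12 (cv2) and the standard library are available. Lean on these libraries where they do the work, as an engineer would, in place of code of your own. Each camera call takes 0.05 s, during which the arm holds its last target. There are 200 camera calls.

## Working session

There is one attempt and no reset: what is moved stays moved. The work goes in short steps, Python scripts to look and compute and a tool call to move; the robot and the scene stay as the last step left them, time stands still between calls to the robot, and variables do not carry over. Pictures are saved under pics/ and viewed, at most 10 in all, crops included, and the job is handed in when it is done.

Besides the shell and the picture viewer there is one more tool, called as name(argument=value, ...), one argument or row to a line, values as JSON. step_arm: Moves the arm, as the interface text tells. Its arguments: {"type":"object","properties":{"xyz":{"type":"array"},"turn":{"type":"array"},"claw":{"type":"array"},"force":{"type":"number"}},"required":["xyz","turn","claw"]}

```bash
mkdir -p pics; ls
cat > h.py <<'E'
from rig import *
import numpy as np, cv2
from scipy.spatial.transform import Rotation as R
def cloud(name):
    im,d=get_image(name); p=camera_params(name); K=np.array(p["intrinsics"])
    v,u=np.mgrid[:420,:560]
    P=np.stack([(u-K[0,2])/K[0,0]*d,(v-K[1,2])/K[1,1]*d,d],-1)
    Rm=R.from_rotvec(np.ravel(p["rvec"])).as_matrix()
    return im,d,(P-np.ravel(p["tvec"]))@Rm
E
python3 - <<'E'
from h import *
print(read_state())
for n in("top","side"):
    im,d,W=cloud(n); cv2.imwrite(f"pics/{n}0.png",im[:,:,::-1]); np.savez(f"{n}0.npz",im=im,d=d,W=W)
    p=camera_params(n); print(n,p, (d>0).mean())
E
```

```text
pics
{'time': 0.0, 'joint_pos': array([-1.40122886e+00,  2.17778205e-01,  1.61492640e+00, -1.05380710e-05,
        1.31127783e+00, -1.12219550e-01]), 'joint_vel': array([-4.45604739e-04,  7.32188731e-04,  2.28548071e-05,  1.69609365e-03,
       -2.18054917e-04,  5.22488108e-04]), 'tau': array([ 3.05091617e-04, -3.96841586e+01, -3.03851867e+01, -1.54192953e-04,
        9.64826468e-03, -1.59224687e-06]), 'eef_pos': array([ 0.17366479, -0.59954694,  0.22995738]), 'eef_rot': array([-3.10809692e+00, -4.40835840e-01,  1.23516455e-04]), 'wrist_force': array([-0.25701226, -0.21709673,  0.57598855]), 'wrist_torque': array([-0.015348  , -0.01585409,  0.03837074]), 'grasp_force': 0.0, 'width': 0.08518603452354956}
top {'intrinsics': array([[498.61128166,   0.        , 276.79452369],
       [  0.        , 498.61128166, 208.35888253],
       [  0.        ,   0.        ,   1.        ]]), 'rvec': array([ 2.18186866, -2.12446077,  0.14006211]), 'tvec': array([-0.05949757,  0.55164326,  1.07847729])} 0.9959863945578231
side {'intrinsics': array([[497.39510275,   0.        , 281.50923503],
       [  0.        , 497.39510275, 210.50886323],
       [  0.        ,   0.        ,   1.        ]]), 'rvec': array([ 0.8276293 , -2.48727439,  1.21551346]), 'tvec': array([0.42291501, 0.30863626, 0.62745308])} 0.9960416666666667
```

View pics/top0.png

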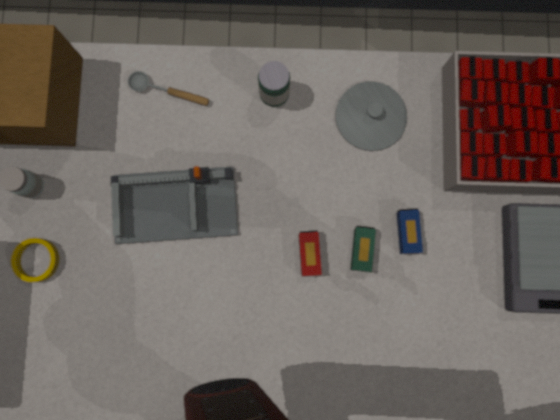

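View pics/side0.png

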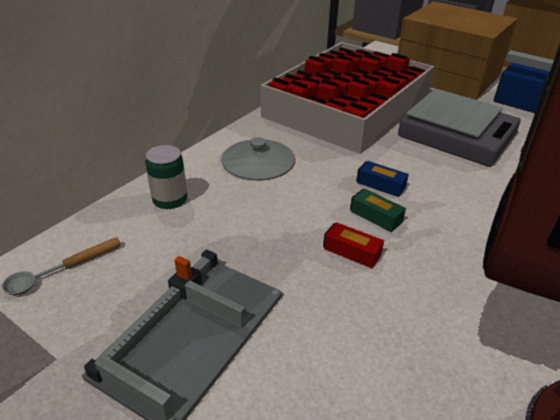

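Top view: red box at about (310,253), green (363,248), blue (410,231). The caliper is at (175,205), with the fixed jaw at left (118,210), the sliding jaw at (195,207) and the fin at (198,173). The side view agrees.

```bash
cat > m.py <<'E'
from h import *
def rect(P):
    c,s,a=cv2.minAreaRect((P[:,:2]*1000).astype(np.float32)); return np.round(c,1),np.round(s,1),round(a,2)
for n in("top","side"):
    f=np.load(f"{n}0.npz"); im,W=f["im"],f["W"]; hsv=cv2.cvtColor(im,cv2.COLOR_RGB2HSV); H,S,V=cv2.split(hsv)
    z=W[...,2]; print(n,"floor z",np.median(z[(abs(W[...,0]-.5)<.15)&(abs(W[...,1])<.1)]))
    u0,u1,v0,v1=(270,340,220,285) if n=="top" else (310,400,215,275)
    roi=np.zeros(H.shape,bool); roi[v0:v1,u0:u1]=1
    m=roi&(z>.030)&(z<.045); P=W[m]; print("redtop",len(P),np.median(P[:,2]),rect(P))
    red=m&((H<8)|(H>172))&(S>120); print(" sleeve",rect(W[red]))
    br=m&(H>10)&(H<35)&(S>90); print(" brass",br.sum(),W[br].mean(0),rect(W[br]))
    bl=roi&(V<50)&(z>.008)&(z<.045); print(" black",bl.sum(),W[bl].mean(0) if bl.any() else 0)
    u0,u1,v0,v1=(185,212,160,190) if n=="top" else (165,200,245,290)
    roi[:]=0; roi[v0:v1,u0:u1]=1
    o=roi&(H<20)&(S>150)&(V>90); P=W[o]; print("fin",len(P),P.mean(0),P.min(0),P.max(0))
    t=P[P[:,2]>P[:,2].max()-.006]; print(" fintop",t.mean(0),rect(t))
    # caliper bed and jaws
    u0,u1,v0,v1=(100,245,155,250) if n=="top" else (80,290,245,420)
    roi[:]=0; roi[v0:v1,u0:u1]=1
    for lo,hi,k in((.007,.018,"bed"),(.042,.056,"jaws")):
        q=(roi&(z>lo)&(z<hi)).astype(np.uint8)
        nn,lab,st,_=cv2.connectedComponentsWithStats(q)
        for i in range(1,nn):
            if st[i,4]>60: P=W[lab==i]; print(k,st[i],np.median(P[:,2]),rect(P))
    q=roi&(z>.007)&(z<.056); print("whole",rect(W[q]))
E
python3 m.py
```

```text
top floor z 0.00013754537291298083
redtop 894 0.03550928887327944 (array([ 456. , -119.9]), array([99.6, 44.2]), 5.26)
 sleeve (array([ 455.3, -120.2]), array([95.2, 43. ]), 5.27)
 brass 234 [ 0.4544804  -0.1208041   0.03578827] (array([ 454.6, -120.6]), array([51.5, 21.8]), 5.34)
 black 0 0
fin 48 [0.62426096 0.13305682 0.07429403] [0.61428569 0.1284851  0.06537085] [0.63416385 0.13818727 0.0789386 ]
 fintop [0.62438384 0.13315512 0.07514481] (array([624.2, 133.2]), array([20.1,  9.2]), 2.45)
bed [ 114  166  124   78 6137] 0.011598964620620444 (array([559.5, 191.2]), array([160.9, 280.3]), 5.75)
bed [112 170  77   8 218] 0.011229944278982143 (array([629.7, 249.4]), array([  8.1, 175.3]), 5.77)
jaws [111 183  10  53 430] 0.04936753265778439 (array([540.9, 312.9]), array([117.4,  18.2]), 5.85)
jaws [189 183   8  48 271] 0.049423698704267834 (array([551.4, 142.9]), array([105. ,  13.1]), 5.71)
whole (array([570.1, 192.3]), array([182.4, 280.3]), 5.75)
side floor z -4.8673100680150685e-05
redtop 1075 0.03557158099704954 (array([ 460.3, -164.9]), array([100.5, 132.5]), 6.18)
 sleeve (arr
[... 277 characters left out ...]
 [0.63539171 0.13843954 0.07667444]
 fintop [0.62311242 0.13245822 0.07405306] (array([623.3, 131.7]), array([22.1, 11.7]), 4.76)
bed [ 80 245  40  18 239] 0.013505480081355561 (array([810.2, 160.7]), array([71.8, 17. ]), 72.45)
bed [   82   262   200   158 11577] 0.011479614263463781 (array([557.6, 188.2]), array([161.8, 280.9]), 5.79)
jaws [176 269  16  11  92] 0.04863544132711688 (array([621.6, 135.3]), array([24.9, 11.3]), 31.32)
jaws [184 281  61  35 585] 0.048986210218893336 (array([553.3, 140.5]), array([111.3,  13.9]), 6.3)
jaws [  95  355   77   53 1185] 0.04916903558131987 (array([539.3, 309.8]), array([118.6,  17. ]), 5.87)
whole (array([650.2, 198. ]), array([347.2, 280.9]), 6.0)
```

```bash
cat > go.py <<'E'
import sys
from h import *
def plan(x,y,z,yaw):
    s=read_state(); R0=R.from_rotvec(s["eef_rot"]); 
    Rt=R.from_euler("z",yaw,degrees=True)*R.from_rotvec([np.pi,0,0])
    t=(R0.inv()*Rt).as_rotvec(degrees=True)/5
    d=Rt.inv().apply(np.array([x,y,z])-s["eef_pos"])/.04
    print("t",round(s["time"],2),"pos",s["eef_pos"].round(4),"w",round(s["width"],4),"F",s["wrist_force"].round(1))
    print("turn",t.round(2),"then shift",d.round(3))
if __name__=="__main__": plan(*map(float,sys.argv[1:5]))
E
python3 go.py .4548 -.1212 .10 5.27
python3 - <<'E'
import numpy as np
for n in("top","side"):
    W=np.load(f"{n}0.npz")["W"]; a=np.radians(5.3)
    d=W[...,:2]-[.4548,-.1212]; l=d@[np.cos(a),np.sin(a)]; w=d@[-np.sin(a),np.cos(a)]
    z=W[...,2]; m=(z>.008)&(z<.05)&(abs(w)<.015)&(abs(l)<.09)
    print(n,np.histogram(l[m],np.arange(-.08,.081,.005))[0])
    for k in (l>.05,l<-.05): print(z[m&k].round(3)[:20], l[m&k].round(3)[:20])
E
```

```text
t 0.1 pos [ 0.1737 -0.5996  0.2301] w 0.0852 F [-0.1  0.8  0.3]
turn [-0.03 -0.    2.18] then shift [  8.096 -11.264   3.252]
top [ 0  0  0  0  0  0 23 33 31 32 30 28 30 33 32 29 30 30 31 32 32 30 30 27
 30 32  7  0  0  0  0  0]
[0.034 0.033 0.032 0.032 0.033 0.033 0.033] [0.051 0.051 0.051 0.051 0.05  0.05  0.05 ]
[] []
side [ 0  0  0  0  0  0 81 30 35 35 35 31 30 32 29 34 30 32 33 28 30 32 30 28
 30 24  3  0  0  0  0  0]
[0.032 0.033 0.032] [0.051 0.051 0.05 ]
[] []
```

step_arm(
  xyz=[
    [0,0,0],
    [0,0,0],
    [0,0,0],
    [0.5,-0.7,0.15],
    [0.5,-0.7,0.15],
    [0.5,-0.7,0.15],
    [0.5,-0.7,0.15],
    [0.5,-0.7,0.15],
  ],
  turn=[
    [0,0,0.72],
    [0,0,0.72],
    [0,0,0.72],
    [0,0,0],
    [0,0,0],
    [0,0,0],
    [0,0,0],
    [0,0,0],
  ],
  claw=[1,1,1,1,1,1,1,1],
  force=40,
)

```text
time: 0.9
eef_pos: [0.2607, -0.45, 0.2005]
eef_rot: [-3.137, -0.146, 0.0]
wrist_force: [-0.5, 0.1, 0.4]
width: 0.0852
grasp_force: 0.0
```

step_arm(
  xyz=[
    [0.5,-0.7,0.15],
    [0.5,-0.7,0.15],
    [0.5,-0.7,0.2],
    [0.5,-0.7,0.2],
    [0.5,-0.7,0.2],
    [0.5,-0.7,0.2],
    [0.5,-0.7,0.2],
    [0.5,-0.7,0.2],
  ],
  turn=[
    [0,0,0],
    [0,0,0],
    [0,0,0],
    [0,0,0],
    [0,0,0],
    [0,0,0],
    [0,0,0],
    [0,0,0],
  ],
  claw=[1,1,1,1,1,1,1,1],
)

```text
time: 1.7
eef_pos: [0.399, -0.2122, 0.1407]
eef_rot: [-3.138, -0.146, 0.001]
wrist_force: [-0.6, -1.0, -0.2]
width: 0.0857
grasp_force: 0.0
```

step_arm(
  xyz=[
    [0.5,-0.7,0.2],
    [0.5,-0.7,0.2],
    [0.5,-0.7,0.2],
    [0,0,0],
    [0,0,0],
  ],
  turn=[
    [0,0,0],
    [0,0,0],
    [0,0,0],
    [0,0,0],
    [0,0,0],
  ],
  claw=[1,1,1,1,1],
)

```text
time: 2.2
eef_pos: [0.4503, -0.1238, 0.1167]
eef_rot: [-3.138, -0.15, 0.002]
wrist_force: [1.2, -0.5, -0.3]
width: 0.0854
grasp_force: 0.0
```

```bash
python3 go.py .4548 -.1212 .004 5.27; python3 -c "
from h import *
im,_=get_image('wrist'); cv2.imwrite('pics/w1.png',im[:,:,::-1])"
```

```text
t 2.2 pos [ 0.4503 -0.1238  0.1167] w 0.0854 F [ 1.2 -0.5 -0.3]
turn [-0.    0.02  0.04] then shift [ 0.119 -0.055  2.818]
```

View pics/w1.png

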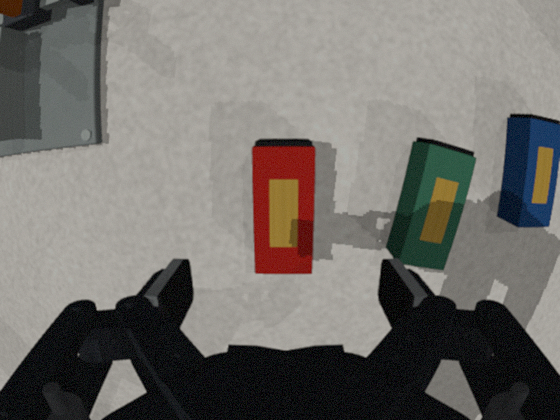

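The wrist view shows the red box at (284,207) centred between the fingers (190 and 380), with its black tray end facing away. I'll descend and grip.

step_arm(
  xyz=[
    [0.12,-0.05,0.5],
    [0,0,0.7],
    [0,0,0.7],
    [0,0,0.5],
    [0,0,0.4],
    [0,0,0],
    [0,0,0],
    [0,0,0],
  ],
  turn=[
    [0,0,0],
    [0,0,0],
    [0,0,0],
    [0,0,0],
    [0,0,0],
    [0,0,0],
    [0,0,0],
    [0,0,0],
  ],
  claw=[1,1,1,1,1,1,1,0],
)

```text
time: 3.05
eef_pos: [0.4563, -0.1231, 0.0066]
eef_rot: [3.137, 0.145, 0.003]
wrist_force: [0.2, -0.1, -0.8]
width: 0.0734
grasp_force: 0.0
```

step_arm(
  xyz=[
    [0,0,0],
    [0,0,0],
    [0,0,0],
    [0,0,0],
    [0,0,0],
    [0,0,0],
  ],
  turn=[
    [0,0,0],
    [0,0,0],
    [0,0,0],
    [0,0,0],
    [0,0,0],
    [0,0,0],
  ],
  claw=[0,0,0,0,0,0],
)

```text
time: 3.65
eef_pos: [0.4563, -0.1225, 0.0064]
eef_rot: [3.137, 0.147, 0.003]
wrist_force: [-1.3, -0.3, 6.2]
width: 0.0432
grasp_force: 42.9
```

step_arm(
  xyz=[
    [0,0,-0.2],
    [0,0,-0.5],
    [0,0,-0.7],
    [0,0,-0.7],
    [0,0,-0.4],
    [0,0,0],
    [0,0,0],
    [0,0,0],
  ],
  turn=[
    [0,0,0],
    [0,0,0],
    [0,0,0],
    [0,0,0],
    [0,0,0],
    [0,0,-0.3],
    [0,0,-0.6],
    [0,0,-0.8],
  ],
  claw=[0,0,0,0,0,0,0,0],
)

```text
time: 4.45
eef_pos: [0.454, -0.1214, 0.1039]
eef_rot: [-3.117, -0.384, 0.004]
wrist_force: [-0.6, 0.2, -1.9]
width: 0.0433
grasp_force: 42.1
```

step_arm(
  xyz=[
    [0,0,0],
    [0,0,0],
    [0,0,0],
    [0,0,0],
    [0,0,0],
    [0,0,0],
    [0,0,0],
    [0,0,0],
  ],
  turn=[
    [0,0,-0.8],
    [0,0,-0.8],
    [0,0,-0.8],
    [0,0,-0.8],
    [0,0,-0.8],
    [0,0,-0.8],
    [0,0,-0.8],
    [0,0,-0.8],
  ],
  claw=[0,0,0,0,0,0,0,0],
)

```text
time: 5.25
eef_pos: [0.4537, -0.1213, 0.1034]
eef_rot: [-2.889, -1.228, 0.004]
wrist_force: [-0.2, -0.6, -1.8]
width: 0.0434
grasp_force: 42.1
```

step_arm(
  xyz=[
    [0,0,0],
    [0,0,0],
    [0,0,0],
    [0,0,0],
    [0,0,0],
    [0,0,0],
    [0,0,0],
    [0,0,0],
  ],
  turn=[
    [0,0,-0.8],
    [0,0,-0.8],
    [0,0,-0.8],
    [0,0,-0.8],
    [0,0,-0.8],
    [0,0,-0.8],
    [0,0,-0.8],
    [0,0,-0.8],
  ],
  claw=[0,0,0,0,0,0,0,0],
)

```text
time: 6.05
eef_pos: [0.4537, -0.1213, 0.1034]
eef_rot: [-2.438, -1.977, 0.003]
wrist_force: [0.5, -0.2, -2.0]
width: 0.0434
grasp_force: 42.1
```

step_arm(
  xyz=[
    [0,0,0],
    [0,0,0],
    [0,0,0],
    [0,0,0],
    [0,0,0],
    [0,0,0],
    [0,0,0],
    [0,0,0],
  ],
  turn=[
    [0,0,-0.8],
    [0,0,-0.8],
    [0,0,-0.8],
    [0,0,-0.8],
    [0,0,-0.4],
    [0,0,0],
    [0,0,0],
    [0,0,0],
  ],
  claw=[0,0,0,0,0,0,0,0],
)

```text
time: 6.85
eef_pos: [0.4547, -0.1218, 0.1046]
eef_rot: [-2.105, -2.331, 0.001]
wrist_force: [-0.5, -0.6, -1.9]
width: 0.0435
grasp_force: 42.1
```

```bash
python3 go.py .5255 .218 .07 95.75; python3 -c "
from h import *
im,_=get_image('side'); cv2.imwrite('pics/s2.png',im[:,:,::-1])"
```

```text
t 6.85 pos [ 0.4547 -0.1218  0.1046] w 0.0435 F [-0.5 -0.6 -1.9]
turn [-0.01 -0.01  0.02] then shift [8.274 2.611 0.865]
```

View pics/s2.png

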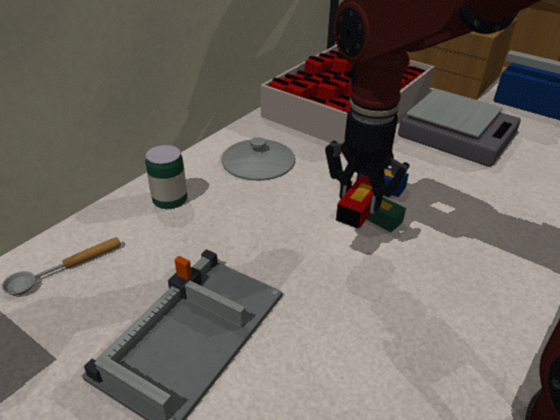

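The side view shows the box held level at (356,200), turned towards the caliper. I'll carry it over at this height.

step_arm(
  xyz=[
    [0.3,0.1,0],
    [0.6,0.2,0],
    [0.6,0.2,0],
    [0.6,0.2,0],
    [0.6,0.2,0],
    [0.6,0.2,0],
    [0.6,0.2,0],
    [0.6,0.2,0],
  ],
  turn=[
    [0,0,0],
    [0,0,0],
    [0,0,0],
    [0,0,0],
    [0,0,0],
    [0,0,0],
    [0,0,0],
    [0,0,0],
  ],
  claw=[0,0,0,0,0,0,0,0],
)

```text
time: 7.7
eef_pos: [0.4966, 0.0651, 0.1054]
eef_rot: [-2.105, -2.332, -0.001]
wrist_force: [0.2, 0.3, -1.3]
width: 0.0436
grasp_force: 42.0
```

step_arm(
  xyz=[
    [0.6,0.2,0],
    [0.6,0.2,0],
    [0.6,0.2,0],
    [0.6,0.2,0],
    [0.6,0.2,0],
    [0.6,0.1,0],
    [0.3,0,0],
    [0,0,0],
  ],
  turn=[
    [0,0,0],
    [0,0,0],
    [0,0,0],
    [0,0,0],
    [0,0,0],
    [0,0,0],
    [0,0,0],
    [0,0,0],
  ],
  claw=[0,0,0,0,0,0,0,0],
)

```text
time: 8.5
eef_pos: [0.5238, 0.2245, 0.1051]
eef_rot: [-2.102, -2.334, 0.0]
wrist_force: [0.0, -0.7, -1.5]
width: 0.0431
grasp_force: 42.0
```

step_arm(
  xyz=[
    [0,0,0],
    [0,0,0],
  ],
  turn=[
    [0,0,0],
    [0,0,0],
  ],
  claw=[0,0],
)

```text
time: 8.7
eef_pos: [0.5242, 0.2219, 0.1051]
eef_rot: [2.106, 2.331, -0.001]
wrist_force: [0.1, 0.1, -2.0]
width: 0.0436
grasp_force: 42.0
```

```bash
python3 go.py .5255 .218 .0200 95.75; python3 -c "
from h import *
im,d,W=cloud('side'); H,S,V=cv2.split(cv2.cvtColor(im,cv2.COLOR_RGB2HSV))
m=((H<8)|(H>172))&(S>150)&(abs(W[...,0]-.53)<.1)&(abs(W[...,1]-.22)<.1)&(W[...,2]>.02)&(W[...,2]<.16)
P=W[m]; print(len(P),np.percentile(P,[1,99],axis=0).round(4)); cv2.imwrite('pics/s3.png',im[:,:,::-1])"
```

```text
t 8.7 pos [0.5242 0.2219 0.1051] w 0.0436 F [ 0.1  0.1 -2. ]
turn [-0.01  0.01  0.01] then shift [-0.1    0.022  2.128]
1246 [[0.4971 0.2078 0.1011]
 [0.5456 0.2667 0.1537]]
```

View pics/s3.png

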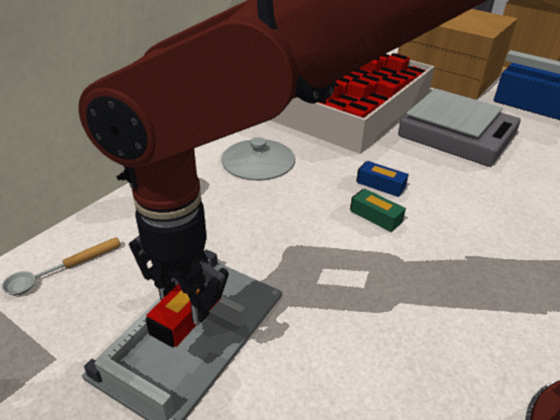

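The box at (175,312) hangs level over the bed, lengthwise in the lane. I'll lower it.

step_arm(
  xyz=[
    [-0.1,0.02,0.2],
    [0,0,0.5],
    [0,0,0.5],
    [0,0,0.4],
    [0,0,0.25],
    [0,0,0.15],
    [0,0,0.08],
    [0,0,0.05],
  ],
  turn=[
    [0,0,0],
    [0,0,0],
    [0,0,0],
    [0,0,0],
    [0,0,0],
    [0,0,0],
    [0,0,0],
    [0,0,0],
  ],
  claw=[0,0,0,0,0,0,0,0],
)

```text
time: 9.55
eef_pos: [0.5263, 0.219, 0.0203]
eef_rot: [2.105, 2.331, 0.001]
wrist_force: [-0.1, 0.0, -2.1]
width: 0.0435
grasp_force: 42.0
```

step_arm(
  xyz=[
    [0,0,0.02],
    [0,0,0],
    [0,0,0],
  ],
  turn=[
    [0,0,0],
    [0,0,0],
    [0,0,0],
  ],
  claw=[0,0,0],
)

```text
time: 9.85
eef_pos: [0.5262, 0.2191, 0.0199]
eef_rot: [2.105, 2.331, 0.001]
wrist_force: [0.1, 0.1, -1.4]
width: 0.0435
grasp_force: 42.0
```

step_arm(
  xyz=[
    [0,0,0.02],
    [0,0,0],
    [0,0,0.02],
    [0,0,0],
  ],
  turn=[
    [0,0,0],
    [0,0,0],
    [0,0,0],
    [0,0,0],
  ],
  claw=[0,0,0,0],
)

```text
time: 10.25
eef_pos: [0.5259, 0.2189, 0.0185]
eef_rot: [-2.105, -2.332, 0.0]
wrist_force: [-2.9, -1.3, 4.1]
width: 0.0431
grasp_force: 42.6
```

Contact (+4 N), so I'll open and rise.

step_arm(
  xyz=[
    [0,0,0],
    [0,0,0],
    [0,0,0],
    [0,0,0],
    [0,0,0],
    [0,0,0],
    [0,0,-0.3],
    [0,0,-0.6],
  ],
  turn=[
    [0,0,0],
    [0,0,0],
    [0,0,0],
    [0,0,0],
    [0,0,0],
    [0,0,0],
    [0,0,0],
    [0,0,0],
  ],
  claw=[1,1,1,1,1,1,1,1],
)

```text
time: 11.05
eef_pos: [0.5236, 0.2183, 0.0524]
eef_rot: [-2.104, -2.33, 0.007]
wrist_force: [0.2, -0.8, -0.2]
width: 0.0855
grasp_force: 0.0
```

step_arm(
  xyz=[
    [0,0,-0.8],
    [0,0,-0.8],
    [0,0,-0.8],
    [0,0,-0.5],
    [0,0,0],
    [0,0,0],
    [0,0,0],
    [0,0,0],
  ],
  turn=[
    [0,0,0],
    [0,0,0],
    [0,0,0],
    [0,0,0.4],
    [0,0,0.8],
    [0,0,0.9],
    [0,0,0.9],
    [0,0,0.9],
  ],
  claw=[1,1,1,1,1,1,1,1],
)

```text
time: 11.85
eef_pos: [0.5259, 0.219, 0.1709]
eef_rot: [2.472, 1.937, 0.002]
wrist_force: [-0.3, -0.1, 0.6]
width: 0.0851
grasp_force: 0.0
```

step_arm(
  xyz=[
    [0,0,0],
    [0,0,0],
    [0,0,0],
    [0,0,0],
    [0,0,0],
    [0,0,0],
    [0,0,0],
    [0,0,0],
  ],
  turn=[
    [0,0,0.9],
    [0,0,0.9],
    [0,0,0.9],
    [0,0,0.9],
    [0,0,0.9],
    [0,0,0.9],
    [0,0,0.9],
    [0,0,0.9],
  ],
  claw=[1,1,1,1,1,1,1,1],
)

```text
time: 12.65
eef_pos: [0.5258, 0.219, 0.1707]
eef_rot: [2.951, 1.079, 0.002]
wrist_force: [-0.6, 0.3, -0.0]
width: 0.0855
grasp_force: 0.0
```

step_arm(
  xyz=[
    [0,0,0],
    [0,0,0],
    [0,0,0],
    [0,0,0],
    [0,0,0],
    [0,0,0],
    [0,0,0],
    [0,0,0],
  ],
  turn=[
    [0,0,0.9],
    [0,0,0.9],
    [0,0,0.9],
    [0,0,0.9],
    [0,0,0.9],
    [0,0,0.9],
    [0,0,0.9],
    [0,0,0],
  ],
  claw=[1,1,1,1,1,1,1,1],
)

```text
time: 13.45
eef_pos: [0.5259, 0.219, 0.1706]
eef_rot: [-3.132, -0.243, -0.002]
wrist_force: [-0.6, 0.3, 0.1]
width: 0.0851
grasp_force: 0.0
```

```bash
python3 go.py .6238 .1325 .10 5.75; python3 -c "
from h import *
im,d,W=cloud('side'); H,S,V=cv2.split(cv2.cvtColor(im,cv2.COLOR_RGB2HSV))
m=(((H<25)|(H>172))&(S>100)&(abs(W[...,0]-.525)<.08)&(abs(W[...,1]-.22)<.08)&(W[...,2]>.042)&(W[...,2]<.055))
P=W[m]; print(len(P),cv2.minAreaRect((P[:,:2]*1000).astype(np.float32)),np.percentile(P[:,2],[2,50,98]).round(4))
im,_=get_image('wrist'); cv2.imwrite('pics/w4.png',im[:,:,::-1])"
```

```text
t 13.45 pos [0.5259 0.219  0.1706] w 0.0851 F [-0.6  0.3  0.1]
turn [-0.   -0.01  0.62] then shift [2.22  2.396 1.766]
1896 ((525.8761596679688, 216.10601806640625), (45.845882415771484, 97.05792999267578), 6.097192764282227) [0.044  0.0475 0.0496]
```

View pics/w4.png

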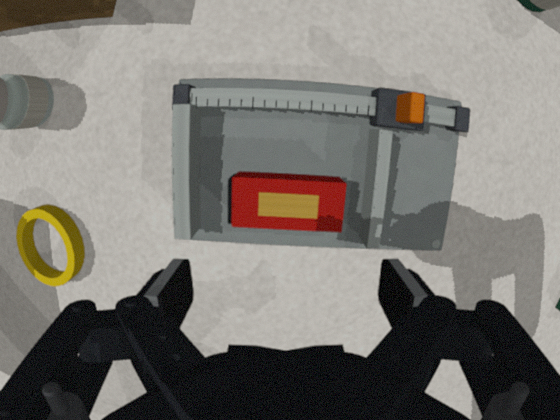

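Box flat in the lane at (288,203), between fixed jaw (182) and sliding jaw (380), fin at (410,108). Next I'll move over the fin.

step_arm(
  xyz=[
    [0,0,0],
    [0.5,0.5,0.2],
    [0.5,0.5,0.2],
    [0.5,0.5,0.2],
    [0.5,0.5,0.2],
    [0.3,0.4,0.2],
    [0,0,0],
    [0,0,0],
  ],
  turn=[
    [0,0,0.62],
    [0,0,0],
    [0,0,0],
    [0,0,0],
    [0,0,0],
    [0,0,0],
    [0,0,0],
    [0,0,0],
  ],
  claw=[1,1,1,1,1,1,1,1],
  force=30,
)

```text
time: 14.35
eef_pos: [0.6263, 0.1325, 0.1292]
eef_rot: [-3.137, -0.157, 0.003]
wrist_force: [0.1, -0.5, -0.1]
width: 0.0855
grasp_force: 0.0
```

```bash
python3 go.py .6268 .1328 .046 5.75; python3 -c "
from h import *
im,_=get_image('wrist'); cv2.imwrite('pics/w5.png',im[:,:,::-1])"
```

```text
t 14.35 pos [0.6263 0.1325 0.1292] w 0.0855 F [ 0.1 -0.5 -0.1]
turn [-0.01  0.02 -0.01] then shift [ 0.014 -0.005  2.081]
```

View pics/w5.png

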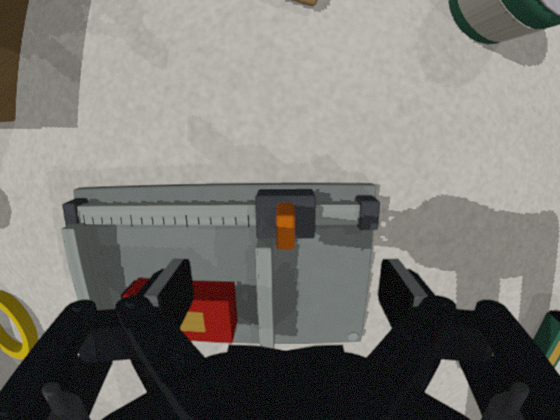

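The fin (285,225) is centred between the fingers (190 and 380). I'll descend and grip.

step_arm(
  xyz=[
    [0,0,0.4],
    [0,0,0.6],
    [0,0,0.6],
    [0,0,0.4],
    [0,0,0.08],
    [0,0,0],
    [0,0,0],
    [0,0,0],
  ],
  turn=[
    [0,0,0],
    [0,0,0],
    [0,0,0],
    [0,0,0],
    [0,0,0],
    [0,0,0],
    [0,0,0],
    [0,0,0],
  ],
  claw=[1,1,1,1,1,1,1,0],
)

```text
time: 15.2
eef_pos: [0.6283, 0.1328, 0.0482]
eef_rot: [-3.137, -0.158, -0.005]
wrist_force: [0.5, 0.0, -0.1]
width: 0.0732
grasp_force: 0.0
```

step_arm(
  xyz=[
    [0,0,0],
    [0,0,0],
    [0,0,0],
    [0,0,0],
    [0,0,0],
    [0,0,0],
    [0,0,0],
    [0,0,0],
  ],
  turn=[
    [0,0,0],
    [0,0,0],
    [0,0,0],
    [0,0,0],
    [0,0,0],
    [0,0,0],
    [0,0,0],
    [0,0,0],
  ],
  claw=[0,0,0,0,0,0,0,0],
)

```text
time: 16.0
eef_pos: [0.627, 0.1326, 0.0467]
eef_rot: [3.138, 0.158, 0.0]
wrist_force: [-0.3, 0.1, 2.8]
width: 0.0116
grasp_force: 32.5
```

step_arm(
  xyz=[
    [0,0,0],
    [0,0,0],
  ],
  turn=[
    [0,0,0],
    [0,0,0],
  ],
  claw=[0,0],
)

```text
time: 16.2
eef_pos: [0.6269, 0.1326, 0.0467]
eef_rot: [-3.138, -0.158, -0.0]
wrist_force: [-0.5, -0.5, 3.9]
width: 0.0117
grasp_force: 32.5
```

step_arm(
  xyz=[
    [0,-0.03,0],
    [0,-0.06,0],
    [0,-0.07,0],
    [0,-0.07,0],
    [0,-0.07,0],
    [0,-0.06,0],
    [0,-0.05,0],
    [0,-0.04,0],
  ],
  turn=[
    [0,0,0],
    [0,0,0],
    [0,0,0],
    [0,0,0],
    [0,0,0],
    [0,0,0],
    [0,0,0],
    [0,0,0],
  ],
  claw=[0,0,0,0,0,0,0,0],
)

```text
time: 17.0
eef_pos: [0.6251, 0.1507, 0.0467]
eef_rot: [3.137, 0.158, -0.0]
wrist_force: [-1.6, -4.8, 5.5]
width: 0.0112
grasp_force: 32.9
```

step_arm(
  xyz=[
    [0,-0.03,0],
    [0,-0.03,0],
    [0,-0.03,0],
    [0,-0.03,0],
    [0,-0.03,0],
    [0,-0.03,0],
    [0,-0.03,0],
    [0,-0.03,0],
  ],
  turn=[
    [0,0,0],
    [0,0,0],
    [0,0,0],
    [0,0,0],
    [0,0,0],
    [0,0,0],
    [0,0,0],
    [0,0,0],
  ],
  claw=[0,0,0,0,0,0,0,0],
)

```text
time: 17.8
eef_pos: [0.6242, 0.1597, 0.0467]
eef_rot: [3.137, 0.158, -0.0]
wrist_force: [-1.5, -5.9, 4.7]
width: 0.0116
grasp_force: 32.9
```

```bash
python3 go.py .6212 .19 .0467 5.75; python3 -c "
from h import *
im,d,W=cloud('top'); cv2.imwrite('pics/t6.png',cv2.resize(im[140:270,80:280,::-1],None,fx=3,fy=3))"
```

```text
t 17.8 pos [0.6242 0.1597 0.0467] w 0.0116 F [-1.5 -5.9  4.7]
turn [0.01 0.   0.  ] then shift [ 0.002 -0.761  0.001]
```

View pics/t6.png

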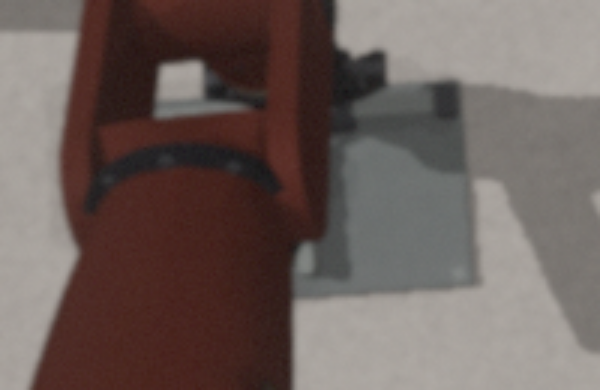

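The arm hides the caliper in the top view, with only the bed's right end visible at (390,200), so force guides the rest. Drag is about 5 N, and about 1 N more with the box now sliding.

step_arm(
  xyz=[
    [0,-0.03,0],
    [0,-0.03,0],
    [0,-0.03,0],
    [0,-0.03,0],
    [0,-0.03,0],
    [0,-0.03,0],
    [0,-0.03,0],
    [0,-0.03,0],
  ],
  turn=[
    [0,0,0],
    [0,0,0],
    [0,0,0],
    [0,0,0],
    [0,0,0],
    [0,0,0],
    [0,0,0],
    [0,0,0],
  ],
  claw=[0,0,0,0,0,0,0,0],
)

```text
time: 18.65
eef_pos: [0.6232, 0.1693, 0.0468]
eef_rot: [3.137, 0.158, -0.0]
wrist_force: [-1.3, -5.7, 5.8]
width: 0.0113
grasp_force: 32.9
```

step_arm(
  xyz=[
    [0,-0.03,0],
    [0,-0.03,0],
    [0,-0.03,0],
    [0,-0.03,0],
    [0,-0.03,0],
    [0,-0.03,0],
    [0,-0.02,0],
    [0,-0.02,0],
  ],
  turn=[
    [0,0,0],
    [0,0,0],
    [0,0,0],
    [0,0,0],
    [0,0,0],
    [0,0,0],
    [0,0,0],
    [0,0,0],
  ],
  claw=[0,0,0,0,0,0,0,0],
)

```text
time: 19.45
eef_pos: [0.6222, 0.1781, 0.0467]
eef_rot: [3.137, 0.158, -0.0]
wrist_force: [-1.4, -4.6, 5.6]
width: 0.0115
grasp_force: 32.9
```

```bash
cat > bx.py <<'E'
from h import *
im,d,W=cloud('side'); H,S,V=cv2.split(cv2.cvtColor(im,cv2.COLOR_RGB2HSV)); a=np.radians(5.75)
D=W[...,:2]-[.5522,.1877] # side camera's caliper origin
x=D@[np.cos(a),np.sin(a)]; y=D@[-np.sin(a),np.cos(a)]; z=W[...,2]
m=((H<8)|(H>172))&(S>150)&(abs(x+.025)<.05)&(z>.042)&(z<.055)
P=np.stack([x,y],-1)[m]*1000; print(m.sum(),cv2.minAreaRect(P.astype(np.float32)),np.percentile(P,[1,99],axis=0).round(1))
k=(abs(x+.025)<.02)&(z>.014)&(z<.055)&(V<60)&(y>.02)&(y<.118); print("black",k.sum(),np.percentile(y[k],[2,50,98]).round(4) if k.any() else "")
s=read_state(); print(s["time"],s["eef_pos"],s["wrist_force"].round(2))
E
python3 bx.py
```

```text
1506 ((-24.182106018066406, 52.346038818359375), (97.61590576171875, 45.64734649658203), 89.64228057861328) [[-46.    5.1]
 [ -2.5  99.8]]
black 298 [0.0995 0.1031 0.1041]
19.5 [0.62221069 0.17821718 0.04670607] [-1.88 -5.04  5.08]
```

step_arm(
  xyz=[
    [0,-0.02,0],
    [0,-0.02,0],
    [0,-0.02,0],
    [0,-0.02,0],
    [0,-0.02,0],
    [0,-0.02,0],
    [0,-0.02,0],
    [0,-0.02,0],
  ],
  turn=[
    [0,0,0],
    [0,0,0],
    [0,0,0],
    [0,0,0],
    [0,0,0],
    [0,0,0],
    [0,0,0],
    [0,0,0],
  ],
  claw=[0,0,0,0,0,0,0,0],
)

```text
time: 20.3
eef_pos: [0.6216, 0.1844, 0.0467]
eef_rot: [3.137, 0.158, -0.0]
wrist_force: [-1.6, -5.2, 5.1]
width: 0.0117
grasp_force: 32.9
```

step_arm(
  xyz=[
    [0,-0.01,0],
    [0,-0.01,0],
    [0,-0.01,0],
    [0,-0.01,0],
  ],
  turn=[
    [0,0,0],
    [0,0,0],
    [0,0,0],
    [0,0,0],
  ],
  claw=[0,0,0,0],
)

```text
time: 20.7
eef_pos: [0.6214, 0.186, 0.0467]
eef_rot: [3.137, 0.158, -0.0]
wrist_force: [-2.1, -5.7, 4.3]
width: 0.0115
grasp_force: 32.9
```

```bash
python3 bx.py
```

```text
1552 ((-23.941059112548828, 60.37086868286133), (45.52811813354492, 96.68328094482422), 0.46095266938209534) [[-46.1  13.3]
 [ -2.4 107.8]]
black 113 [0.1075 0.11   0.1119]
20.75 [0.6214217  0.18607665 0.04673922] [-1.7  -5.73  6.  ]
```

step_arm(
  xyz=[
    [0,-0.01,0],
    [0,-0.01,0],
    [0,-0.01,0],
    [0,0,0],
  ],
  turn=[
    [0,0,0],
    [0,0,0],
    [0,0,0],
    [0,0,0],
  ],
  claw=[0,0,0,0],
)

```text
time: 21.15
eef_pos: [0.6213, 0.1873, 0.0468]
eef_rot: [3.137, 0.158, -0.0]
wrist_force: [-1.3, -5.9, 5.3]
width: 0.0116
grasp_force: 32.9
```

step_arm(
  xyz=[
    [0,-0.007,0],
    [0,-0.007,0],
    [0,0,0],
  ],
  turn=[
    [0,0,0],
    [0,0,0],
    [0,0,0],
  ],
  claw=[0,0,0],
)

```text
time: 21.45
eef_pos: [0.6213, 0.1878, 0.0468]
eef_rot: [3.137, 0.158, -0.0]
wrist_force: [-2.3, -4.5, 5.5]
width: 0.0116
grasp_force: 32.9
```

step_arm(
  xyz=[
    [0,-0.007,0],
    [0,-0.007,0],
    [0,0,0],
  ],
  turn=[
    [0,0,0],
    [0,0,0],
    [0,0,0],
  ],
  claw=[0,0,0],
)

```text
time: 21.75
eef_pos: [0.6212, 0.1884, 0.0467]
eef_rot: [3.137, 0.158, -0.0]
wrist_force: [-1.9, -5.2, 6.0]
width: 0.0116
grasp_force: 32.9
```

step_arm(
  xyz=[
    [0,-0.007,0],
    [0,0,0],
  ],
  turn=[
    [0,0,0],
    [0,0,0],
  ],
  claw=[0,0],
)

```text
time: 21.95
eef_pos: [0.6211, 0.1886, 0.0467]
eef_rot: [3.137, 0.158, -0.0]
wrist_force: [-1.6, -5.1, 6.1]
width: 0.0116
grasp_force: 32.9
```

step_arm(
  xyz=[
    [0,-0.007,0],
    [0,0,0],
  ],
  turn=[
    [0,0,0],
    [0,0,0],
  ],
  claw=[0,0],
)

```text
time: 22.15
eef_pos: [0.6211, 0.1889, 0.0467]
eef_rot: [3.137, 0.158, -0.001]
wrist_force: [-0.8, -6.3, 5.4]
width: 0.0117
grasp_force: 32.9
```

step_arm(
  xyz=[
    [0,-0.007,0],
    [0,0,0],
  ],
  turn=[
    [0,0,0],
    [0,0,0],
  ],
  claw=[0,0],
)

```text
time: 22.35
eef_pos: [0.6211, 0.189, 0.0467]
eef_rot: [3.136, 0.158, -0.0]
wrist_force: [-2.1, -6.6, 5.6]
width: 0.0115
grasp_force: 32.9
```

step_arm(
  xyz=[
    [0,-0.007,0],
    [0,0,0],
  ],
  turn=[
    [0,0,0],
    [0,0,0],
  ],
  claw=[0,0],
)

```text
time: 22.55
eef_pos: [0.6211, 0.189, 0.0467]
eef_rot: [3.136, 0.158, -0.001]
wrist_force: [-2.0, -6.2, 4.8]
width: 0.0114
grasp_force: 32.9
```

```bash
python3 bx.py
```

```text
1559 ((-24.135305404663086, 63.01156234741211), (45.19361114501953, 96.75431060791016), 0.5266225337982178) [[-46.1  16. ]
 [ -2.7 110.6]]
black 44 [0.0232 0.1113 0.1131]
22.6 [0.62111936 0.18905729 0.04674116] [-2.66 -5.86  4.78]
```

step_arm(
  xyz=[
    [0,-0.007,0],
    [0,0,0],
  ],
  turn=[
    [0,0,0],
    [0,0,0],
  ],
  claw=[0,0],
)

```text
time: 22.8
eef_pos: [0.6211, 0.1891, 0.0467]
eef_rot: [3.136, 0.158, -0.001]
wrist_force: [-1.3, -5.9, 5.3]
width: 0.0113
grasp_force: 32.9
```

step_arm(
  xyz=[
    [0,-0.007,0],
    [0,0,0],
  ],
  turn=[
    [0,0,0],
    [0,0,0],
  ],
  claw=[0,0],
)

```text
time: 23.0
eef_pos: [0.6211, 0.1892, 0.0467]
eef_rot: [3.135, 0.158, -0.001]
wrist_force: [-1.6, -6.6, 5.2]
width: 0.0114
grasp_force: 32.9
```

step_arm(
  xyz=[
    [0,-0.007,0],
    [0,0,0],
  ],
  turn=[
    [0,0,0],
    [0,0,0],
  ],
  claw=[0,0],
)

```text
time: 23.2
eef_pos: [0.6211, 0.1892, 0.0467]
eef_rot: [3.135, 0.158, -0.001]
wrist_force: [-1.4, -8.8, 6.1]
width: 0.0117
grasp_force: 32.9
```

step_arm(
  xyz=[
    [0,-0.007,0],
    [0,0,0],
  ],
  turn=[
    [0,0,0],
    [0,0,0],
  ],
  claw=[0,0],
)

```text
time: 23.4
eef_pos: [0.6211, 0.1893, 0.0468]
eef_rot: [3.135, 0.158, -0.001]
wrist_force: [-2.0, -7.9, 5.8]
width: 0.0113
grasp_force: 32.9
```

step_arm(
  xyz=[
    [0,-0.007,0],
    [0,0,0],
  ],
  turn=[
    [0,0,0],
    [0,0,0],
  ],
  claw=[0,0],
)

```text
time: 23.6
eef_pos: [0.6211, 0.1894, 0.0468]
eef_rot: [3.134, 0.158, -0.001]
wrist_force: [-2.2, -9.2, 5.5]
width: 0.0117
grasp_force: 33.0
```

step_arm(
  xyz=[
    [0,-0.007,0],
    [0,0,0],
  ],
  turn=[
    [0,0,0],
    [0,0,0],
  ],
  claw=[0,0],
)

```text
time: 23.8
eef_pos: [0.6211, 0.1894, 0.0468]
eef_rot: [3.134, 0.158, -0.001]
wrist_force: [-2.0, -9.3, 5.3]
width: 0.0115
grasp_force: 33.0
```

step_arm(
  xyz=[
    [0,0,0],
    [0,0,0],
  ],
  turn=[
    [0,0,0],
    [0,0,0],
  ],
  claw=[0,0],
)

```text
time: 24.0
eef_pos: [0.6211, 0.1894, 0.0467]
eef_rot: [3.134, 0.158, -0.001]
wrist_force: [-1.2, -8.8, 5.6]
width: 0.0115
grasp_force: 33.0
```

step_arm(
  xyz=[
    [0,0,0],
    [0,0,0],
  ],
  turn=[
    [0,0,0],
    [0,0,0],
  ],
  claw=[0,0],
)

```text
time: 24.2
eef_pos: [0.6211, 0.1894, 0.0467]
eef_rot: [3.134, 0.158, -0.001]
wrist_force: [-1.5, -10.2, 5.3]
width: 0.0113
grasp_force: 33.0
```

step_arm(
  xyz=[
    [0,0.01,0],
    [0,0.01,0],
    [0,0.01,0],
    [0,0,0],
  ],
  turn=[
    [0,0,0],
    [0,0,0],
    [0,0,0],
    [0,0,0],
  ],
  claw=[0,0,0,0],
)

```text
time: 24.6
eef_pos: [0.6211, 0.1894, 0.0468]
eef_rot: [3.136, 0.158, -0.001]
wrist_force: [-1.7, -5.9, 5.3]
width: 0.0116
grasp_force: 32.9
```

step_arm(
  xyz=[
    [0,0,0],
    [0,0,0],
    [0,0,0],
    [0,0,0],
    [0,0,0],
    [0,0,-0.3],
    [0,0,-0.6],
    [0,0,-0.8],
  ],
  turn=[
    [0,0,0],
    [0,0,0],
    [0,0,0],
    [0,0,0],
    [0,0,0],
    [0,0,0],
    [0,0,0],
    [0,0,0],
  ],
  claw=[0.3,0.6,0.6,0.6,0.6,0.6,0.6,0.6],
)

```text
time: 25.4
eef_pos: [0.6196, 0.19, 0.114]
eef_rot: [3.137, 0.157, -0.006]
wrist_force: [-0.2, 1.6, -0.4]
width: 0.0509
grasp_force: 0.0
```

step_arm(
  xyz=[
    [0,0,-0.8],
    [0,0,-0.8],
    [0,0,-0.8],
    [0,0,-0.4],
    [0,0,0],
    [0,0,0],
  ],
  turn=[
    [0,0,0],
    [0,0,0],
    [0,0,0],
    [0,0,0],
    [0,0,0],
    [0,0,0],
  ],
  claw=[0.6,0.6,0.6,0.6,0.6,0.6],
)

```text
time: 26.0
eef_pos: [0.6206, 0.1901, 0.2258]
eef_rot: [3.138, 0.157, -0.001]
wrist_force: [0.1, 0.1, -1.1]
width: 0.0511
grasp_force: 0.0
```

```bash
python3 bx.py; python3 -c "
from h import *
im,_=get_image('wrist'); cv2.imwrite('pics/w7.png',im[:,:,::-1])"
```

```text
1567 ((-23.969844818115234, 63.17448425292969), (45.670005798339844, 97.02896881103516), 0.28812673687934875) [[-46.2  15.9]
 [ -2.6 110.8]]
black 80 [0.0208 0.1109 0.1131]
26.05 [0.6198747  0.18996406 0.22440614] [-0.4  -0.35  0.31]
```

View pics/w7.png

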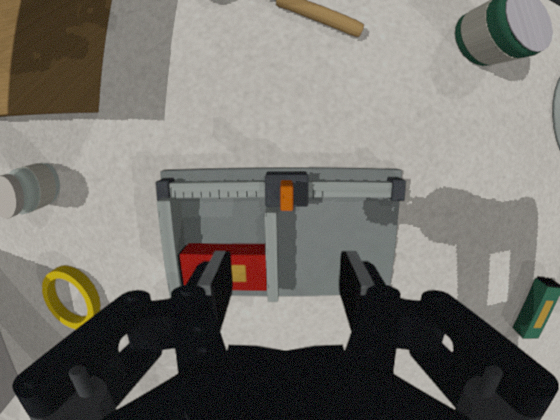

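The wrist view shows the box (225,267) snug between the fixed jaw (168) and the sliding jaw (272), with the hand clear. The final squeeze rose about 4–5 N above drag, so I'm handing in.

```bash
python3 -c "
from rig import *
print(finish_job())"
```

```text
the job is handed in; nothing more can be done
None
```

The red box lies flat in the lane, held lightly between both jaws (about 4–5 N by wrist force, not measured at the jaws). I let go, didn't touch the green and blue boxes, and handed the job in at about 26 s; no verdict came back.

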